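# Fetch the lid from behind the parts box, square it and fit it

## Robot

A 7-joint arm with a two-finger parallel gripper is mounted at the origin on the work surface. World frame = base frame: x ahead of the robot, y to its left, z up, the work surface at z = 0. Lengths are in mm, angles in rad, forces in N, time in s.
With the tool pointing down it reaches from about 425 to 1025 mm from the base axis. Payload 3.6 kg.
Tool frame: the origin (TCP) lies at the very end of the fingers, on their centre line; the grasp point (between the pads) lies 19 mm behind it; z points along the fingers, y is the line along which they close (so a half turn about z gives the same grasp; the last joint's range is limited). The gripper opens to 85 mm and grips with 20 to 120 N. Pads are 22 mm wide; open, the fingers measure 114 mm over their backs; the gripper's body (76 mm by 85 mm) begins 54 mm behind the grasp point. The pads swing forward as they close: fully open they stand 13 mm farther back than shut.
Start: joints at [1.067, 0.591, 0.048, 1.609, -0.033, 0.943, -0.034], TCP at [288.861, -664.973, 231.302] pointing down, gripper open.
Joint ranges: [-2.69, 2.69], [-0.47, 2.24], [-1.27, 1.36], [0.19, 2.51], [-1.53, 4.68], [0.08, 2.07], [-3.09, 3.09]. Speed limits (rad/s): [2.57, 2.57, 3.14, 3.14, 3.14, 3.14, 3.14].

## Interface

Orientations are given as a rotation vector (axis times angle).
In Python, from rig import robot gives the robot as it stands.
- The arm moves only by the tool apply_moves, never from a script. Its argument "series" is a list that holds one entry, the list of rows, each a list of 4 numbers: the shift along the tool's x, y, z in mm, then the turn about the tool's z in degrees. In form: [[[tx, ty, tz, roll], ...]]. A call has 1 to 12 rows; each row is the pose to reach, as a shift and turn from the pose commanded when the call began, along the tool's axes at that moment; what a row does not reach only later rows make up. A row lasts 1/10 s, in which the tool goes at most 50 mm and 8.59 degrees, less where a joint would pass 70% of its speed; a pose out of reach is approached as far as the arm can. A call with a gripper value outside its range is refused whole. "grip" is the opening in per cent of the stroke, from 0 (shut) to 100 (fully open), set as the call begins (left out, the last holds). The fingers move at their own pace and stop on an object; "newtons" is the grip in N (left out, the last holds). Time passes only in rows, so rows that repeat a pose let the fingers close. It gives the time, the measured TCP pose, the force, the opening and the grip force at its end, in the units of the state.
- robot.state(): the state, without advancing time (a new reading comes with each control period).
- robot.get_image(name): name is "scene" or "top"; returns (picture, depth): 480x640x3 uint8, red, green, blue; 480x640 float32, mm along the optical axis (not along the pixel's ray), 0 where there is no reading.
- robot.get_calibration(name): a dict with "fx", "fy", "cx", "cy" (pixels), "rvec" (rotation vector, rad) and "tvec" (3), from world to camera coordinates, as OpenCV has them. Camera axes: x right, y down, z forward; pixel columns grow to the right and rows downward; lengths in mm; the calibration is good to about 2 mm. A picture is of the moment at which its call begins. get_calibration takes no time and is no camera call.
- robot.close_job(): hands the job in; it is judged then, once.
Trained networks look in the newest picture that a camera, given by its name, has taken for a name from the list of things; names that differ only in an ending like _2 or _b are one class to them, and where a whole thing is asked for, a point or a joint stands for the part that bears it (a point fixed in the world has none). Each returns a list of dicts, best first, with "p" (0 to 1); they miss things now and then, are a little off and sometimes report something else, mostly with a low value. They report only what shows in the picture. A call takes as long as a camera call.
- robot.spot_in(camera, query): "extent" ([left, top, right, bottom] in pixels, round what is visible of it).
The state is a dict: "time_s": time; "joint_pos": joint angles; "qd": joint speeds; "effort": joint torques, N m; "ee_pos": TCP position; "eef_rot": TCP orientation; "force": force on the tool from outside, world axes, zero at the start; "wrist_torque": the same for the moment, N m; "grip_width": finger opening in mm; "finger_force": force on a finger pad.
Only numpy, scipy, OpenCV 4.12 (cv2) and the standard library are available. Lean on these libraries where they do the work, as an engineer would, in place of code of your own. Each camera call takes 0.05 s, during which the arm holds its last target. There are 200 camera calls.

## Task

Move the parts box out of the stock bay and stand it on the green cutting mat, then take out the wooden lid that lies behind it. Put the lid down on the white squaring board, slide it fully home into the aluminium corner (one short end against the long end wall, one long side against the two small stops) and let go of it; then pick it up again, lay it flush on the open box in the blue cradle and press it down firmly, with about 10 N, for a good half second. Leave the glue bottle, the mallet and the finished box where they are.

Things in the scene. Friction and masses are not known exactly. Their poses are not given: they have to be found in the camera images.
- bay: Stock bay, fixed: grey floor plate 180 x 120 x 6 mm (x, y, z) with plywood walls 6 to 8 mm thick, 46 mm high above the table, round its rear half: two side walls (inner faces at y = +-27 mm, from x = -30 to +90 mm) and a back wall (inner face at x = +82 mm). Origin: centre of the underside of the plate; x points from the open front towards the back wall, z up. The parts box stands on the plate in front of the walls, and the lid lies flat between the walls.
- parts_center (a point): Parts box, loose: open plywood box filled with screws and metal, 50 x 56 x 60 mm (x, y, z), 0.19 to 0.35 kg. The point is its centre, half-way up. It stands on the bay's plate about 3 to 6 mm in front of the lid; its y sides are free to grip.
- lid_center (a point): Plywood box lid, loose: solid block 68 x 44 x 18 mm (x long, y short, z up), about 45 g, with laser-burnt marks on its edges and a dark bar on top. The point is its centre, half-way up. In the bay its long axis lies along the bay's x: the side walls stand 4 to 6 mm off its long sides, so there only its short ends can be gripped (68 mm apart; about 30 mm free behind it).
- fence: Squaring board, fixed: white plate 160 x 140 x 6 mm (x, y, z) with an aluminium corner, all 12 mm high above the plate: an end wall (face at x = +55 mm, looking to -x, from y = -11 to +55 mm) and two stops (faces at y = +50 mm, looking to -y, one from x = +41 to +55 mm, one from x = -19 to +1 mm); the 40 mm window between the stops leaves room for a finger. Origin: centre of the plate's underside, z up.
- corner (a point): The inner corner of the squaring board, where the planes of the end wall and of the stops meet, on the plate's upper surface (6 mm above the table); axes as the board's. A lid that is home there lies towards -x and -y, its long side along x: its centre is at (-34, -22, +9) mm from here.
- cradle: Gluing cradle, fixed: black base 130 x 90 x 12 mm (x, y, z) on which an open plywood box, 68 x 44 x 40 mm outside, walls 5 mm, is held between two upright blue cheeks (8 mm thick, inner faces at x = +-39 mm, top 70 mm above the table). Origin: centre of the base's underside, z up.
- rim (a point): Centre of the open box's rim, 52 mm above the table; axes as the cradle's. The lid, fitted, has its long side along x and its centre 9 mm above this point; the cheeks then stand 5 mm off its short ends and as high as its top, its long sides are free.
- mat: Green cutting mat, fixed: 180 x 170 x 3 mm (x, y, z), with a white grid; origin at the centre of its underside, z up. The glue bottle stands near its +x edge.
- glue_center (a point): Bystander: white glue bottle, 28 mm in diameter, 65 mm high, standing near the +x edge of the mat; the point is about half-way up.
- mallet_grip (a point): Bystander: hammer-shaped mallet lying on the table beyond the work; the point is on its handle.
- finished_center (a point): Bystander: finished plywood box, 90 x 70 x 45 mm, beyond the work; the point is its centre.

How it is judged:
By the outcome, as a careful person would: the job done as asked, in the order asked, and still so for the second after the job is handed in, with the robot touching nothing.
It also fails if it takes over 72 s, if anything falls off the work surface, if the arm or the gripper's body presses on something with over 40 N, if the wrist force passes 120 N, or if a joint passes its speed limit or range.

## Working session

There is one attempt and no reset: what is moved stays moved. The work goes in short steps, Python scripts to look and compute and a tool call to move; the robot and the scene stay as the last step left them, time stands still between calls to the robot, and variables do not carry over. Pictures are saved under pics/ and viewed, at most 11 in all, crops included, and the job is handed in when it is done.

Besides the shell and the picture viewer there is one more tool, called after "Request:" by a JSON object that holds its "api" and its "payload". apply_moves: Moves the arm, as the interface text tells. Its arguments: {"type":"object","properties":{"series":{"type":"array","items":{"type":"array","items":{"type":"array","items":{"type":"number"}}}},"grip":{"type":"number"},"newtons":{"type":"number"}},"required":["series"]}

```bash
mkdir -p pics; ls; cat > h.py <<'E'
import numpy as np, cv2
from rig import robot
def cal(n):
    c=robot.get_calibration(n); R=cv2.Rodrigues(np.array(c["rvec"],float))[0]
    return c,R,np.array(c["tvec"],float)
def world(n,depth):
    c,R,t=cal(n); v,u=np.mgrid[0:480,0:640]
    P=np.stack([(u-c["cx"])/c["fx"]*depth,(v-c["cy"])/c["fy"]*depth,depth],-1)
    return (P-t)@R   # R^T(P-t)
def pix(n,p):
    c,R,t=cal(n); q=R@np.array(p,float)+t
    return c["fx"]*q[0]/q[2]+c["cx"],c["fy"]*q[1]/q[2]+c["cy"]
E
python3 - <<'E'
from h import *
for n in("top","scene"):
    im,d=robot.get_image(n); cv2.imwrite(f"pics/{n}0.png",im[:,:,::-1]); np.save(f"{n}0.npy",d)
    c,R,t=cal(n); print(n,c["fx"],-R.T@t, R.round(2).tolist())
    W=world(n,d)
    for q in ["bay","parts_center","lid_center","fence","cradle","rim","mat","glue_center","mallet_grip","finished_center"]:
        for r in robot.spot_in(n,q)[:1]:
            e=r["extent"];u=int((e[0]+e[2])/2);v=int((e[1]+e[3])/2)
            print(q,np.round(e),round(r["p"],2),W[v,u].round(0))
print(robot.state())
E
```

```text
pics
top 590.3251035904128 [ 310.40506737   41.2964364  1414.14865609] [[-0.01, -1.0, 0.02], [-0.98, 0.01, -0.19], [0.19, -0.02, -0.98]]
bay [345. 217. 399. 294.] 0.79 [ 543. -118.   24.]
parts_center [359. 261. 390. 285.] 0.72 [ 498. -121.   49.]
lid_center [364. 235. 382. 262.] 0.56 [ 559. -123.   25.]
fence [138. 252. 211. 332.] 0.87 [461. 351.  12.]
cradle [449. 258. 489. 319.] 0.93 [ 461. -348.   19.]
rim [365. 234. 383. 266.] 0.68 [ 555. -126.   22.]
mat [236. 207. 316. 288.] 0.55 [570. 110.  -2.]
mallet_grip [328. 137. 434. 172.] 0.86 [ 804. -152.    1.]
finished_center [202. 135. 241. 177.] 0.92 [789. 241.  45.]
scene 520.8533185087861 [1279.6951948  -212.15251641  816.90043004] [[0.32, 0.95, -0.0], [0.67, -0.23, -0.71], [-0.67, 0.23, -0.71]]
bay [212. 236. 277. 312.] 0.67 [1280. -212.  817.]
parts_center [227. 220. 258. 258.] 0.97 [ 516. -123.   62.]
lid_center [232. 254. 259. 284.] 0.69 [ 565. -132.   25.]
fence [232. 254. 258. 284.] 0.69 [ 560. -133.   23.]
cradle [106. 229. 157. 297.] 0.82 [ 509. -344.   60.]
rim [106. 225. 157. 296.] 0.65 [ 510. -342.   69.]
mat [305. 21
[... 214 characters left out ...]
ime_s': 1.1, 'joint_pos': array([ 1.06750701,  0.5911952 ,  0.04840277,  1.60848841, -0.03330033,
        0.94268728, -0.03370563]), 'qd': array([ 0.00191339, -0.00072465, -0.00041902,  0.00176122, -0.00136808,
       -0.00178843, -0.00098808]), 'effort': array([ 7.35115827e-04, -5.48652506e+01,  1.54615536e+00, -1.98534054e+01,
        9.33220843e-03,  1.49969808e-03, -4.82141154e-07]), 'ee_pos': array([ 288.85933557, -664.98562609,  231.31034925]), 'eef_rot': array([ 3.07583712e+00,  6.39233005e-01, -3.03725588e-05]), 'force': array([ 0.33494888,  0.57677068, -0.19167837]), 'wrist_torque': array([ 0.01651842, -0.02228101, -0.01715162]), 'finger_force': 0.0, 'grip_width': 85.24798244855361}
```

```bash
python3 - <<'E'
import cv2
a=cv2.imread("pics/top0.png")[190:345,125:505]; b=cv2.imread("pics/scene0.png")[200:390,95:500]
cv2.imwrite("pics/ta.png",cv2.resize(a,None,fx=2.1,fy=2.1,interpolation=2)); cv2.imwrite("pics/sb.png",cv2.resize(b,None,fx=1.95,fy=1.95,interpolation=2))
E
```

```text
(no output)
```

View pics/ta.png

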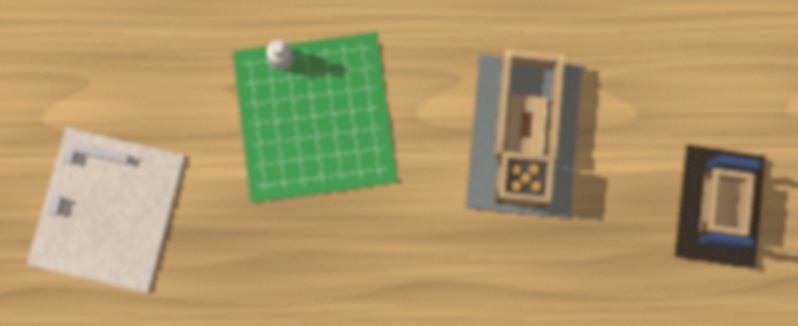

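View pics/sb.png

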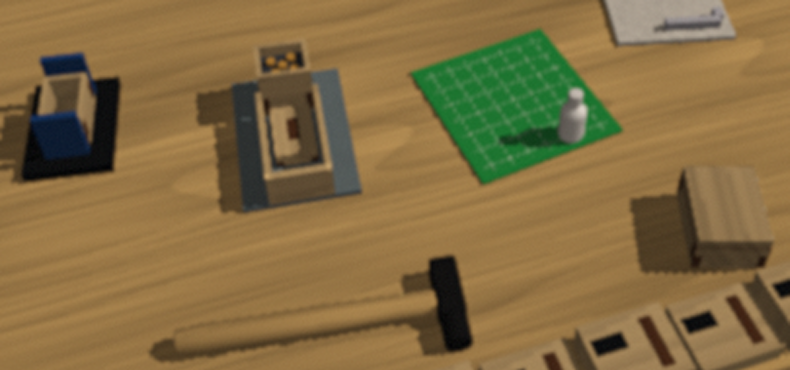

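```bash
cat >> h.py <<'E'
def ray(n,uv,z):
    "pixels -> world on plane z"
    c,R,t=cal(n); uv=np.atleast_2d(uv).astype(float)
    r=np.stack([(uv[:,0]-c["cx"])/c["fx"],(uv[:,1]-c["cy"])/c["fy"],np.ones(len(uv))],1)@R
    o=-R.T@t; return o+r*((z-o[2])/r[:,2])[:,None]
def rect(n,m,z):
    m=m.astype(np.uint8); k,l,s,_=cv2.connectedComponentsWithStats(m); i=1+np.argmax(s[1:,4])
    v,u=np.nonzero(l==i); P=ray(n,np.c_[u,v],z)[:,:2].astype(np.float32)
    (c,s,a)=cv2.minAreaRect(P); return np.round(c,1),np.round(s,1),round(a,2)
E
python3 - <<'E'
from h import *
im=cv2.imread("pics/top0.png"); hsv=cv2.cvtColor(im,cv2.COLOR_BGR2HSV).astype(int); H,S,V=hsv.transpose(2,0,1)
d=np.load("top0.npy"); W=world("top",d); Z=W[...,2]
def roi(a,b,c,e): 
    m=np.zeros((480,640),bool); m[b:e,a:c]=1; return m
print("mat",rect("top",(H>40)&(H<85)&(S>90)&roi(225,195,325,300),3))
print("fence",rect("top",(S<60)&(V>110)&roi(130,240,222,340),6))
print("bay",rect("top",((H>85)&(H<130)&(S>20)|(S<60))&roi(340,205,415,300),6))
print("cradle",rect("top",(V<80)&roi(440,250,500,330),12))
print("rim",rect("top",(abs(Z-52)<6)&roi(440,250,500,330)&(H<30)&(V>110),52))
print("cheeks",rect("top",(H>100)&(S>120)&roi(440,250,500,290),70),rect("top",(H>100)&(S>120)&roi(440,290,500,330),70))
print("parts",rect("top",(Z>56)&roi(340,205,415,300),66))
print("walls",rect("top",(abs(Z-46)<6)&roi(340,205,415,262),46))
print("lid",rect("top",(abs(Z-24)<4)&roi(355,205,395,268),24))
print("stops",[rect("top",(abs(Z-18)<4)&roi(*r),18) for r in[(150,245,200,275),(140,275,170,300)]])
ims=cv2.imread("pics/scene0.png"); ds=np.load("scene0.npy"); Ws=world("scene",ds)
for a,lo,hi,r in [("parts",56,76,(215,215,265,262)),("lid",20,29,(225,245,265,290)),("rim",47,57,(100,220,165,300)),("cheeks",66,75,(100,220,165,300))]:
    m=(Ws[...,2]>lo)&(Ws[...,2]<hi)&roi(*r); P=Ws[m]
    print(a,len(P),np.median(P,0),[np.round(x,1) for x in cv2.minAreaRect(P[:,:2].astype(np.float32))[:2]])
cv2.imwrite("pics/z.png",cv2.resize(cv2.cvtColor(im,cv2.COLOR_BGR2RGB)[205:295,345:400,::-1],None,fx=6,fy=6,interpolation=2))
E
```

```text
mat (array([573.9, 113.7]), array([179.8, 169.5]), 7.03)
fence (array([468.8, 348.9]), array([141.4, 159.2]), 76.24)
bay (array([ 547.6, -128. ]), array([118.5, 179.3]), 83.25)
cradle (array([ 461.9, -349.4]), array([ 88.7, 125.3]), 80.65)
rim (array([ 461.5, -348.1]), array([45.7, 69.2]), 80.84)Traceback (most recent call last):
  File "<stdin>", line 11, in <module>
  File "h.py", line 19, in rect
    m=m.astype(np.uint8); k,l,s,_=cv2.connectedComponentsWithStats(m); i=1+np.argmax(s[1:,4])
                                                                           ~~~~~~~~~^^^^^^^^^
    return _wrapfunc(a, 'argmax', axis=axis, out=out, **kwds)
    return bound(*args, **kwds)
ValueError: attempt to get argmax of an empty sequence
```

```bash
python3 - <<'E'
from h import *
im=cv2.imread("pics/top0.png"); hsv=cv2.cvtColor(im,cv2.COLOR_BGR2HSV).astype(int); H,S,V=hsv.transpose(2,0,1)
d=np.load("top0.npy"); W=world("top",d); Z=W[...,2]
def roi(a,b,c,e): 
    m=np.zeros((480,640),bool); m[b:e,a:c]=1; return m
def T(*a):
    try: print(a[0],rect("top",*a[1:]))
    except Exception as e: print(a[0],e)
T("parts",(Z>56)&roi(340,205,415,300),66)
T("walls",(abs(Z-46)<6)&roi(340,205,415,262),46)
T("lid",(abs(Z-24)<4)&roi(355,205,395,268),24)
for r in[(150,245,200,275),(140,275,170,300)]: T("stop",(abs(Z-18)<4)&roi(*r),18)
ds=np.load("scene0.npy"); Ws=world("scene",ds)
for a,lo,hi,r in [("parts",56,76,(215,215,265,262)),("lid",20,29,(225,245,265,290)),("rim",47,57,(100,220,165,300)),("cheeks",66,75,(100,220,165,300))]:
    m=(Ws[...,2]>lo)&(Ws[...,2]<hi)&roi(*r); P=Ws[m]
    print(a,len(P),np.median(P,0),[np.round(x,1) for x in cv2.minAreaRect(P[:,:2].astype(np.float32))])
u,v=pix("top",(555,-125,24)); print(u,v)
sub=im[205:300,345:405]
print("nom lid est")
# lid bar: dark reddish pixels inside bay
m=(V<110)&roi(360,232,390,262)&(H<15); print(m.sum())
cv2.imwrite("pics/z.png",cv2.resize(sub,None,fx=6,fy=6,interpolation=2))
E
```

```text
parts (array([ 490.5, -121. ]), array([56.8, 50.9]), 83.53)
walls (array([ 578.8, -131.1]), array([ 66.4, 116.2]), 83.17)
lid (array([ 556.2, -128. ]), array([44.2, 67. ]), 83.17)
stop (array([531.3, 360.9]), array([71.5, 21.7]), 89.29)
stop (array([471.8, 405.7]), array([11. , 19.3]), 78.14)
parts 354 [ 493.61962092 -123.25419446   63.46547978] [array([ 490.7, -123.1]), array([55.9, 57. ]), np.float64(83.1)]
lid 632 [ 553.04046244 -129.95181043   23.30216794] [array([ 557.6, -130.7]), array([54.1, 91.2]), np.float64(83.0)]
rim 354 [ 447.30190905 -347.5466463    51.61059447] [array([ 460.7, -351.1]), array([45.8, 99.1]), np.float64(80.2)]
cheeks 179 [ 498.89660892 -352.18496937   69.1375302 ] [array([ 461.4, -350.3]), array([ 43.9, 100.3]), np.float64(80.2)]
373.6590815773156 249.8728491808892
nom lid est
28
```

View pics/z.png

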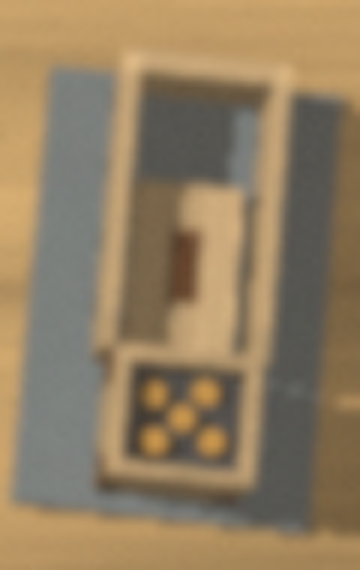

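```bash
cat >> h.py <<'E'
def here():
    s=robot.state(); R=cv2.Rodrigues(np.array(s["eef_rot"]))[0]
    return s,np.array(s["ee_pos"]),R,np.degrees(np.arctan2(R[1,0],R[0,0]))
def go(x,y,z,yaw,p=None):
    s,q,R,w=here(); d=R.T@(np.array([x,y,z])-q); r=(w-yaw+90)%180-90
    print("move",d.round(1),"roll",round(r,1),"at",q.round(1),"yaw",w.round(2),"j7",s["joint_pos"][6].round(2))
def info():
    s,q,R,w=here(); print(round(s["time_s"],2),q.round(1),w.round(2),"F",s["force"].round(1),"grip",round(s["grip_width"],1),round(s["finger_force"],1),"tilt",R[2].round(4))
E
python3 -c "
from h import *
go(490.5,-121,150,-6.7)"
```

```text
move [ 401.7 -418.6   81.3] roll 30.2 at [ 288.9 -665.   231.3] yaw 23.48 j7 -0.03
```

Request:
{"api": "apply_moves", "payload": {"series": [[[402, -419, 81, 30.2], [402, -419, 81, 30.2], [402, -419, 81, 30.2], [402, -419, 81, 30.2], [402, -419, 81, 30.2], [402, -419, 81, 30.2], [402, -419, 81, 30.2], [402, -419, 81, 30.2], [402, -419, 81, 30.2], [402, -419, 81, 30.2], [402, -419, 81, 30.2], [402, -419, 81, 30.2]]], "grip": 100, "newtons": 60}}

```text
time_s: 2.3
ee_pos: [491.9, -116.8, 150.2]
eef_rot: [-3.135, 0.179, -0.001]
force: [-0.2, 0.6, 0.5]
grip_width: 85.8
finger_force: 0.0
```

Request:
{"api": "apply_moves", "payload": {"series": [[[0, 0, 0, 0], [0, 0, 0, 0], [0, 0, 0, 0]]]}}

```text
time_s: 2.6
ee_pos: [490.3, -122.0, 150.5]
eef_rot: [3.135, -0.187, 0.0]
force: [-0.3, -1.2, 0.6]
grip_width: 85.6
finger_force: 0.0
```

```bash
python3 -c "
from h import *
info();go(490.5,-121,26,-6.7)"
```

```text
2.6 [ 490.3 -122.   150.5] -6.84 F [-0.3 -1.2  0.6] grip 85.6 0.0 tilt [ 2.e-04  9.e-04 -1.e+00]
move [ 1.000e-01 -1.100e+00  1.245e+02] roll -0.1 at [ 490.3 -122.   150.5] yaw -6.84 j7 -1.4
```

Request:
{"api": "apply_moves", "payload": {"series": [[[0, 0, 40, 0], [0, 0, 80, 0], [0, 0, 105, 0], [0, 0, 118, 0], [0, 0, 124, 0], [0, 0, 124, 0]]]}}

```text
time_s: 3.2
ee_pos: [490.6, -121.5, 26.3]
eef_rot: [3.136, -0.187, -0.0]
force: [-0.8, 0.5, -0.5]
grip_width: 85.2
finger_force: 0.0
```

Request:
{"api": "apply_moves", "payload": {"series": [[[0, 0, 0, 0], [0, 0, 0, 0], [0, 0, 0, 0], [0, 0, 0, 0], [0, 0, 0, 0], [0, 0, 0, 0], [0, 0, 0, 0], [0, 0, 0, 0], [0, 0, 0, 0]]], "grip": 0, "newtons": 60}}

```text
time_s: 4.1
ee_pos: [491.7, -121.5, 27.8]
eef_rot: [3.135, -0.185, 0.005]
force: [0.1, -0.4, 5.4]
grip_width: 55.1
finger_force: 64.7
```

Request:
{"api": "apply_moves", "payload": {"series": [[[0, 0, -10, 0], [0, 0, -30, 0], [0, 0, -60, 0], [0, 0, -90, 0], [0, 0, -105, 0], [0, 0, -110, 0], [0, 0, -110, 0]]]}}

```text
time_s: 4.8
ee_pos: [490.7, -120.1, 137.2]
eef_rot: [-3.136, 0.183, -0.002]
force: [-0.1, -0.1, -3.2]
grip_width: 55.4
finger_force: 64.2
```

```bash
python3 -c "
from h import *
info();go(555,105,135,7)"
```

```text
4.8 [ 490.7 -120.1  137.2] -6.69 F [-0.1 -0.1 -3.2] grip 55.4 64.2 tilt [ 1.4e-03 -2.0e-04 -1.0e+00]
move [  37.6 -231.1    2.3] roll -13.7 at [ 490.7 -120.1  137.2] yaw -6.69 j7 -1.39
```

Request:
{"api": "apply_moves", "payload": {"series": [[[6, -40, 0, -3], [13, -80, 0, -6], [20, -125, 0, -8], [27, -170, 0, -11], [33, -205, 0, -13], [37, -225, 0, -13.7], [37, -231, 0, -13.7], [37, -231, 0, -13.7]]]}}

```text
time_s: 5.6
ee_pos: [553.5, 103.9, 135.5]
eef_rot: [3.135, 0.191, -0.004]
force: [0.4, -0.6, -3.1]
grip_width: 55.2
finger_force: 64.8
```

Request:
{"api": "apply_moves", "payload": {"series": [[[0, 0, 25, 0], [0, 0, 55, 0], [0, 0, 85, 0], [0, 0, 100, 0], [0, 0, 106, 0], [0, 0, 109, 0], [0, 0, 110, 0], [0, 0, 110, 0]]]}}

```text
time_s: 6.4
ee_pos: [555.2, 104.6, 27.2]
eef_rot: [-3.136, -0.191, -0.003]
force: [-0.2, 0.8, -2.0]
grip_width: 55.5
finger_force: 64.5
```

```bash
python3 -c "
from h import *
info()"
```

```text
6.4 [555.2 104.6  27.2] 6.97 F [-0.2  0.8 -2. ] grip 55.5 64.5 tilt [ 1.8e-03 -1.0e-04 -1.0e+00]
```

Request:
{"api": "apply_moves", "payload": {"series": [[[0, 0, 1, 0], [0, 0, 2, 0], [0, 0, 3, 0], [0, 0, 3, 0], [0, 0, 3, 0]]]}}

```text
time_s: 6.9
ee_pos: [554.8, 104.9, 24.8]
eef_rot: [-3.135, -0.192, -0.002]
force: [-1.5, -0.4, 8.1]
grip_width: 55.1
finger_force: 65.9
```

Request:
{"api": "apply_moves", "payload": {"series": [[[0, 0, 0, 0], [0, 0, 0, 0], [0, 0, 0, 0], [0, 0, 0, 0], [0, 0, -3, 0], [0, 0, -10, 0], [0, 0, -40, 0], [0, 0, -80, 0], [0, 0, -120, 0], [0, 0, -125, 0], [0, 0, -125, 0]]], "grip": 100}}

```text
time_s: 8.0
ee_pos: [555.4, 104.8, 150.1]
eef_rot: [-3.135, -0.191, -0.006]
force: [0.1, 0.2, -0.7]
grip_width: 85.5
finger_force: 0.0
```

```bash
python3 - <<'E'
from h import *
info();go(556.2,-128,110,83.2)
im,d=robot.get_image("top"); cv2.imwrite("pics/t1.png",im[:,:,::-1])
Z=world("top",d)[...,2]
m=np.zeros((480,640),bool); m[205:280,340:415]=1
print(rect("top",m&(abs(Z-24)<4),24), rect("top",m&(abs(Z-46)<5),46))
cv2.imwrite("pics/t1c.png",cv2.resize(im[195:305,230:410,::-1],None,fx=4,fy=4))
E
```

```text
8.0 [555.4 104.8 150.1] 6.98 F [ 0.1  0.2 -0.7] grip 85.5 0.0 tilt [ 3.7e-03 -6.0e-04 -1.0e+00]
move [-27.6 231.2  39.9] roll -76.2 at [555.4 104.8 150.1] yaw 6.98 j7 -1.61
(array([ 555.5, -127.8]), array([44.5, 68.7]), 83.17) (array([ 576.7, -130.9]), array([ 66.4, 120.5]), 83.17)
```

View pics/t1c.png

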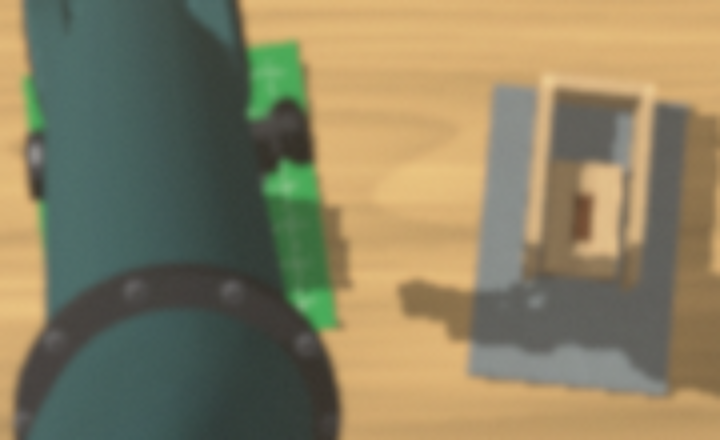

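Request:
{"api": "apply_moves", "payload": {"series": [[[-28, 231, 20, -76.4], [-28, 231, 20, -76.4], [-28, 231, 20, -76.4], [-28, 231, 20, -76.4], [-28, 231, 20, -76.4], [-28, 231, 20, -76.4], [-28, 231, 20, -76.4], [-28, 231, 20, -76.4], [-28, 231, 40, -76.4], [-28, 231, 40, -76.4], [-28, 231, 40, -76.4], [-28, 231, 40, -76.4]]]}}

```text
time_s: 9.25
ee_pos: [554.5, -127.9, 108.0]
eef_rot: [-2.347, -2.087, 0.001]
force: [0.9, -0.1, 0.1]
grip_width: 85.4
finger_force: 0.0
```

```bash
python3 - <<'E'
from h import *
info();go(555.5,-127.8,4,83.2)
E
```

```text
9.25 [ 554.5 -127.9  108. ] 83.28 F [ 0.9 -0.1  0.1] grip 85.4 0.0 tilt [ 1.e-04 -8.e-04 -1.e+00]
move [  0.3   1.1 104. ] roll 0.1 at [ 554.5 -127.9  108. ] yaw 83.28 j7 -0.24
```

Request:
{"api": "apply_moves", "payload": {"series": [[[0, 1, 40, 0], [0, 1, 75, 0], [0, 1, 95, 0], [0, 1, 101, 0], [0, 1, 105, 0], [0, 1, 105, 0], [0, 1, 105, 0]]]}}

```text
time_s: 9.95
ee_pos: [556.6, -128.3, 4.4]
eef_rot: [2.345, 2.088, 0.002]
force: [-0.1, -0.7, -0.1]
grip_width: 85.6
finger_force: 0.0
```

Request:
{"api": "apply_moves", "payload": {"series": [[[0, 0, 0, 0], [0, 0, 0, 0], [0, 0, 0, 0], [0, 0, 0, 0], [0, 0, 0, 0], [0, 0, 0, 0], [0, 0, 0, 0]]], "grip": 60, "newtons": 35}}

```text
time_s: 10.65
ee_pos: [556.4, -128.4, 4.5]
eef_rot: [2.345, 2.088, 0.002]
force: [-0.3, 0.6, 5.2]
grip_width: 67.2
finger_force: 39.0
```

Request:
{"api": "apply_moves", "payload": {"series": [[[0, 0, -5, 0], [0, 0, -15, 0], [0, 0, -40, 0], [0, 0, -70, 0], [0, 0, -90, 0], [0, 0, -100, 0], [0, 0, -100, 0]]]}}

```text
time_s: 11.35
ee_pos: [556.6, -128.5, 104.9]
eef_rot: [2.344, 2.088, 0.003]
force: [0.2, 0.1, -0.2]
grip_width: 66.9
finger_force: 39.7
```

```bash
python3 - <<'E'
from h import *
f=np.radians(-13.76)
F=lambda x,y:(468.8+x*np.cos(f)-y*np.sin(f),348.9+x*np.sin(f)+y*np.cos(f))
print(F(-15,3),F(21,28))
info();go(*F(-15,3),105,76.24)
im,d=robot.get_image("scene")
cv2.imwrite("pics/s2c.png",cv2.resize(im[150:330,150:390,::-1],None,fx=3,fy=3))
E
```

```text
(np.float64(454.9440576945586), np.float64(355.38173301118445)) (np.float64(495.8572637476884), np.float64(371.1014521707033))
11.35 [ 556.6 -128.5  104.9] 83.37 F [ 0.2  0.1 -0.2] grip 66.9 39.7 tilt [-2.0e-04  3.2e-03 -1.0e+00]
move [ 468.9 -156.8   -0.6] roll 7.1 at [ 556.6 -128.5  104.9] yaw 83.37 j7 -0.24
```

View pics/s2c.png

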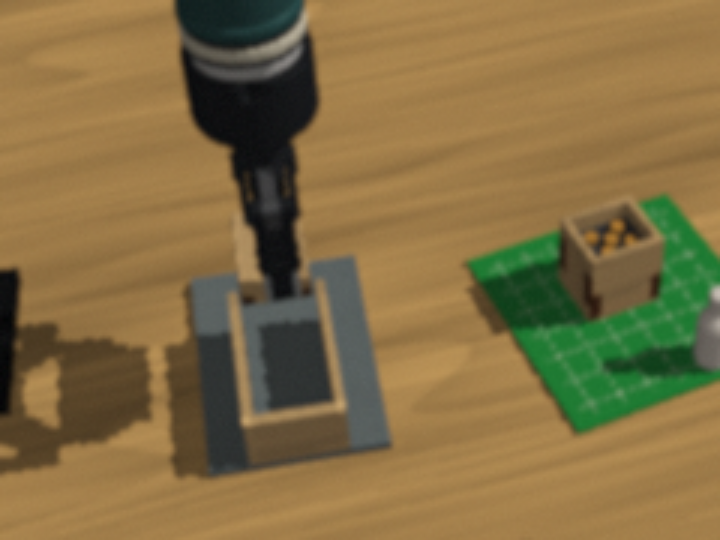

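Request:
{"api": "apply_moves", "payload": {"series": [[[469, -157, 0, 7.1], [469, -157, 0, 7.1], [469, -157, 0, 7.1], [469, -157, 0, 7.1], [469, -157, 0, 7.1], [469, -157, 0, 7.1], [469, -157, 0, 7.1], [469, -157, 0, 7.1], [469, -157, 0, 7.1], [469, -157, 0, 7.1], [469, -157, 0, 7.1], [469, -157, 0, 7.1]]]}}

```text
time_s: 12.6
ee_pos: [452.2, 356.7, 101.9]
eef_rot: [-2.467, -1.945, 0.004]
force: [-0.5, -1.5, -0.1]
grip_width: 66.4
finger_force: 39.7
```

Request:
{"api": "apply_moves", "payload": {"series": [[[0, 0, 0, 0], [0, 0, 0, 0], [0, 0, 30, 0], [0, 0, 60, 0], [0, 0, 80, 0], [0, 0, 90, 0], [0, 0, 95, 0], [0, 0, 97, 0], [0, 0, 98, 0], [0, 0, 98, 0]]]}}

```text
time_s: 13.6
ee_pos: [454.3, 356.1, 6.1]
eef_rot: [-2.471, -1.94, -0.002]
force: [0.7, -0.0, -1.0]
grip_width: 67.0
finger_force: 39.7
```

```bash
python3 - <<'E'
from h import *
info();go(454.9,355.4,5,76.24)
E
```

```text
13.6 [454.3 356.1   6.1] 76.27 F [ 0.7 -0.  -1. ] grip 67.0 39.7 tilt [ 1.2e-03  8.0e-04 -1.0e+00]
move [-0.5  0.8  1.1] roll 0.0 at [454.3 356.1   6.1] yaw 76.27 j7 -1.18
```

Request:
{"api": "apply_moves", "payload": {"series": [[[0, 0, 1, 0], [0, 0, 1, 0], [0, 0, 1, 0]]]}}

```text
time_s: 13.9
ee_pos: [453.9, 355.9, 4.6]
eef_rot: [-2.471, -1.94, -0.001]
force: [-0.1, 0.2, 0.8]
grip_width: 66.8
finger_force: 39.8
```

Request:
{"api": "apply_moves", "payload": {"series": [[[0, 0, 0, 0], [0, 0, 0, 0], [0, 0, 0, 0], [0, 0, -5, 0], [0, 0, -30, 0], [0, 0, -60, 0], [0, 0, -90, 0], [0, 0, -110, 0], [0, 0, -110, 0]]], "grip": 98}}

```text
time_s: 14.8
ee_pos: [455.5, 357.2, 117.6]
eef_rot: [-2.471, -1.94, -0.01]
force: [0.3, 1.4, 0.7]
grip_width: 83.6
finger_force: 0.0
```

Request:
{"api": "apply_moves", "payload": {"series": [[[0, 0, 0, 90], [0, 0, 0, 90], [0, 0, 0, 90], [0, 0, 0, 90], [0, 0, 0, 90], [0, 0, 0, 90], [0, 0, 0, 90], [0, 0, 0, 90], [0, 0, 0, 90], [0, 0, 0, 90], [0, 0, 0, 90], [0, 0, 0, 90]]], "grip": 66}}

```text
time_s: 16.0
ee_pos: [453.1, 355.5, 113.5]
eef_rot: [3.117, -0.374, -0.001]
force: [-0.4, 0.4, 0.3]
grip_width: 56.4
finger_force: 0.0
```

```bash
python3 - <<'E'
from h import *
info()
for n in("scene","top"):
    im,d=robot.get_image(n); cv2.imwrite(f"pics/{n}3.png",im[:,:,::-1]); np.save(n+"3.npy",d)
    print(n,[(np.round(r["extent"]),round(r["p"],2)) for r in robot.spot_in(n,"lid_center")[:2]])
print(pix("scene",(455,355,24)),pix("top",(455,355,24)))
a=cv2.imread("pics/top3.png")[235:345,120:230];b=cv2.imread("pics/scene3.png")
u,v=map(int,pix("scene",(470,349,10)));b=b[max(v-55,0):max(v-55,0)+110,u-60:u+60]
cv2.imwrite("pics/f3.png",np.hstack([cv2.resize(a,(390,390),interpolation=2),cv2.resize(b,(400,390),interpolation=2)]))
E
```

```text
16.0 [453.1 355.5 113.5] -13.68 F [-0.4  0.4  0.3] grip 56.4 0.0 tilt [-4.0e-04  1.8e-03 -1.0e+00]
scene [(array([423., 180., 450., 203.]), 0.91)]
top [(array([160., 281., 182., 312.]), 0.59)]
(np.float64(434.87004952497716), np.float64(187.0663082342474)) (np.float64(171.0045377266281), np.float64(294.2135766706892))
```

View pics/f3.png

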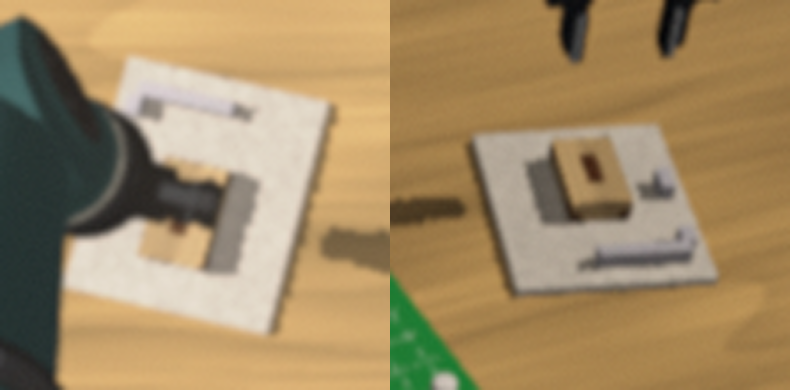

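Request:
{"api": "apply_moves", "payload": {"series": [[[0, 0, 40, 0], [0, 0, 75, 0], [0, 0, 95, 0], [0, 0, 102, 0], [0, 0, 106.5, 0], [0, 0, 106.5, 0], [0, 0, 106.5, 0]]]}}

```text
time_s: 16.9
ee_pos: [454.5, 356.2, 8.8]
eef_rot: [-3.118, 0.375, -0.002]
force: [0.6, -0.2, 0.3]
grip_width: 56.2
finger_force: 0.0
```

Request:
{"api": "apply_moves", "payload": {"series": [[[0, 0, 0, 0], [0, 0, 0, 0], [0, 0, 0, 0], [0, 0, 0, 0], [0, 0, 0, 0], [0, 0, 0, 0], [0, 0, 0, 0]]], "grip": 30, "newtons": 25}}

```text
time_s: 17.6
ee_pos: [454.4, 356.2, 9.0]
eef_rot: [-3.118, 0.375, -0.002]
force: [0.2, -1.6, 5.9]
grip_width: 43.7
finger_force: 26.8
```

```bash
python3 - <<'E'
from h import *
info();go(*(495.9,371.1),7,-13.76)
E
```

```text
17.6 [454.4 356.2   9. ] -13.72 F [ 0.2 -1.6  5.9] grip 43.7 26.8 tilt [ 0.001  -0.0015 -1.    ]
move [ 36.8 -24.3   2. ] roll 0.0 at [454.4 356.2   9. ] yaw -13.72 j7 -2.21
```

Request:
{"api": "apply_moves", "payload": {"series": [[[6, 0, 0, 0], [14, 0, 0, 0], [22, 0, 0, 0], [28, 0, 0, 0], [32, 0, 0, 0], [34, 0, 0, 0], [34, 0, 0, 0]]]}}

```text
time_s: 18.3
ee_pos: [485.0, 349.0, 9.0]
eef_rot: [-3.118, 0.373, 0.005]
force: [-4.6, 1.1, 8.6]
grip_width: 43.4
finger_force: 27.1
```

Request:
{"api": "apply_moves", "payload": {"series": [[[0, -5, 0, 0], [0, -10, 0, 0], [0, -15, 0, 0], [0, -19, 0, 0], [0, -21, 0, 0], [0, -21, 0, 0]]]}}

```text
time_s: 18.9
ee_pos: [491.6, 365.5, 9.0]
eef_rot: [3.116, -0.377, -0.001]
force: [-1.1, -5.2, 9.6]
grip_width: 43.5
finger_force: 27.1
```

```bash
python3 - <<'E'
from h import *
info();go(*(495.9,371.1),9,-13.76)
E
```

```text
18.9 [491.6 365.5   9. ] -13.79 F [-1.1 -5.2  9.6] grip 43.5 27.1 tilt [-5.e-04  3.e-03 -1.e+00]
move [ 2.8 -6.4 -0. ] roll -0.0 at [491.6 365.5   9. ] yaw -13.79 j7 -2.21
```

Request:
{"api": "apply_moves", "payload": {"series": [[[1, 0, -0.5, 0], [2, 0, -0.5, 0], [3, 0, -0.5, 0], [4, 0, -0.5, 0], [5, 0, -0.5, 0], [5, 0, -0.5, 0]]]}}

```text
time_s: 19.5
ee_pos: [493.7, 367.0, 9.0]
eef_rot: [3.118, -0.373, -0.008]
force: [-4.5, -2.2, 11.0]
grip_width: 43.1
finger_force: 27.2
```

```bash
python3 - <<'E'
from h import *
info();go(*(495.9,371.1),9,-13.76)
s,q,R,w=here();print(R.T@s["force"])
E
```

```text
19.5 [493.7 367.    9. ] -13.64 F [-4.5 -2.2 11. ] grip 43.1 27.2 tilt [-0.0051  0.0019 -1.    ]
move [ 1.2 -4.5 -0. ] roll 0.1 at [493.7 367.    9. ] yaw -13.64 j7 -2.2
[ -3.86103024   3.23065402 -10.97915322]
```

Request:
{"api": "apply_moves", "payload": {"series": [[[0, 0, -1.5, 0], [0, -1, -1.5, 0], [0, -2, -1.5, 0], [0, -3, -1.5, 0], [0, -4, -1.5, 0], [0, -5, -1.5, 0], [0, -5, -1.5, 0]]]}}

```text
time_s: 20.2
ee_pos: [494.7, 368.7, 9.2]
eef_rot: [3.113, -0.376, -0.01]
force: [-6.6, -4.0, 5.0]
grip_width: 43.3
finger_force: 26.7
```

```bash
python3 - <<'E'
from h import *
info();go(*(495.9,371.1),9,-13.76)
s,q,R,w=here();print(R.T@s["force"])
E
```

```text
20.2 [494.7 368.7   9.2] -13.77 F [-6.6 -4.   5. ] grip 43.3 26.7 tilt [-0.0055  0.0065 -1.    ]
move [ 0.6 -2.6  0.1] roll -0.0 at [494.7 368.7   9.2] yaw -13.77 j7 -2.21
[-5.50949597  5.51126805 -4.95425304]
```

Request:
{"api": "apply_moves", "payload": {"series": [[[0, -1, -0.5, 0], [0, -2, -0.5, 0], [0, -3, -0.5, 0], [0, -4, -0.5, 0], [0, -4, -0.5, 0], [0, -4, -0.5, 0]]]}}

```text
time_s: 20.8
ee_pos: [494.7, 368.8, 9.3]
eef_rot: [3.108, -0.377, -0.014]
force: [-8.0, -10.5, 6.5]
grip_width: 43.2
finger_force: 26.9
```

```bash
python3 - <<'E'
from h import *
info();go(*(495.9,371.1),9,-13.76)
s,q,R,w=here();print(R.T@s["force"])
for n in("scene",):
    im,d=robot.get_image(n)
    u,v=map(int,pix("scene",(480,355,10)));cv2.imwrite("pics/f4.png",cv2.resize(im[v-50:v+50,u-55:u+55,::-1],None,fx=6,fy=6,interpolation=2))
E
```

```text
20.8 [494.7 368.8   9.3] -13.83 F [ -8.  -10.5   6.5] grip 43.2 26.9 tilt [-0.0072  0.0122 -0.9999]
move [ 0.6 -2.5  0.2] roll -0.1 at [494.7 368.8   9.3] yaw -13.83 j7 -2.21
[-5.32224213 12.22029247 -6.34470625]
```

View pics/f4.png

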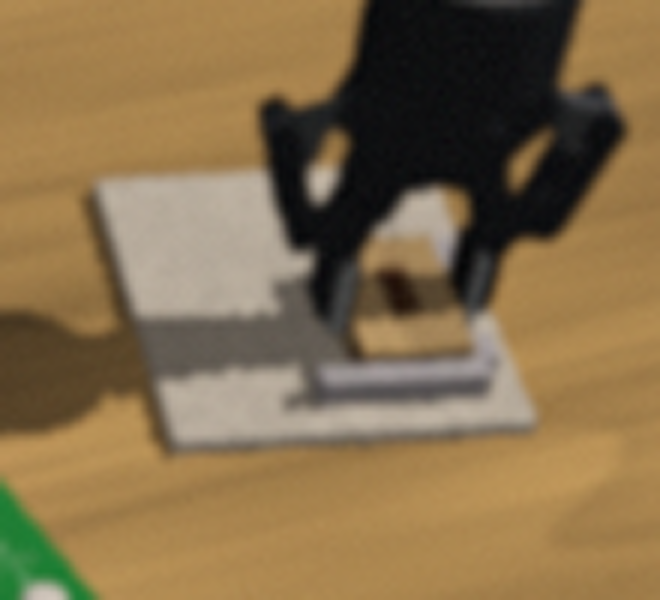

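Request:
{"api": "apply_moves", "payload": {"series": [[[1, 2, 0, 0], [2, 2, 0, 0], [3, 2, 0, 0], [4, 2, 0, 0], [4, 2, 0, 0], [4, 2, 0, 0]]]}}

```text
time_s: 21.45
ee_pos: [494.7, 368.7, 9.2]
eef_rot: [3.11, -0.375, -0.022]
force: [-12.7, -5.3, 9.7]
grip_width: 43.3
finger_force: 27.2
```

```bash
python3 - <<'E'
from h import *
info();go(*(495.9,371.1),9,-13.76)
s,q,R,w=here();print(R.T@s["force"])
E
```

```text
21.45 [494.7 368.7   9.2] -13.74 F [-12.7  -5.3   9.7] grip 43.3 27.2 tilt [-0.0129  0.0111 -0.9999]
move [ 0.6 -2.6  0.2] roll 0.0 at [494.7 368.7   9.2] yaw -13.74 j7 -2.21
[-11.2386393    8.27403285  -9.49467189]
```

Request:
{"api": "apply_moves", "payload": {"series": [[[-1, 0.5, 0, 0], [-2, 1, 0, 0], [-2, 1, 0, 0]]]}}

```text
time_s: 21.75
ee_pos: [494.7, 368.7, 9.2]
eef_rot: [3.111, -0.375, -0.016]
force: [-8.4, -4.5, 5.4]
grip_width: 43.3
finger_force: 26.8
```

Request:
{"api": "apply_moves", "payload": {"series": [[[0, 0, 0, 0], [0, 0, 0, 0], [0, 0, 0, 0], [0, 0, 0, 0], [0, 0, 0, 0], [0, 0, 0, 0]]], "grip": 62}}

```text
time_s: 22.35
ee_pos: [500.5, 372.0, 10.3]
eef_rot: [3.119, -0.376, 0.001]
force: [-2.2, -2.4, 0.5]
grip_width: 52.8
finger_force: 1.3
```

Request:
{"api": "apply_moves", "payload": {"series": [[[0, 0, -10, 0], [0, 0, -40, 0], [0, 0, -80, 0], [0, 0, -110, 0], [-40, 0, -130, 0], [-80, 0, -130, 0], [-80, 0, -130, 0]]]}}

```text
time_s: 23.05
ee_pos: [416.7, 395.3, 141.8]
eef_rot: [-3.117, 0.362, 0.005]
force: [-0.8, 0.6, -0.0]
grip_width: 52.6
finger_force: 0.0
```

```bash
python3 - <<'E'
from h import *
info()
for n in("scene","top"):
    im,d=robot.get_image(n); cv2.imwrite(f"pics/{n}5.png",im[:,:,::-1]); np.save(n+"5.npy",d)
    if n=="top":
        Z=world(n,d)[...,2]; m=np.zeros((480,640),bool); m[240:330,130:225]=1
        try: print(rect(n,m&(abs(Z-24)<2.5),24))
        except Exception as e: print(e)
a=cv2.imread("pics/top5.png")[235:345,120:230];b=cv2.imread("pics/scene5.png")
u,v=map(int,pix("scene",(480,355,10)));b=b[v-45:v+45,u-45:u+45]
cv2.imwrite("pics/f5.png",np.hstack([cv2.resize(a,(390,400),interpolation=2),cv2.resize(b,(400,400),interpolation=2)]))
E
```

```text
23.05 [416.7 395.3 141.8] -13.25 F [-0.8  0.6 -0. ] grip 52.6 0.0 tilt [-0.0036 -0.0034 -1.    ]
(array([496. , 370.6]), array([45.2, 71.5]), 77.55)
```

View pics/f5.png

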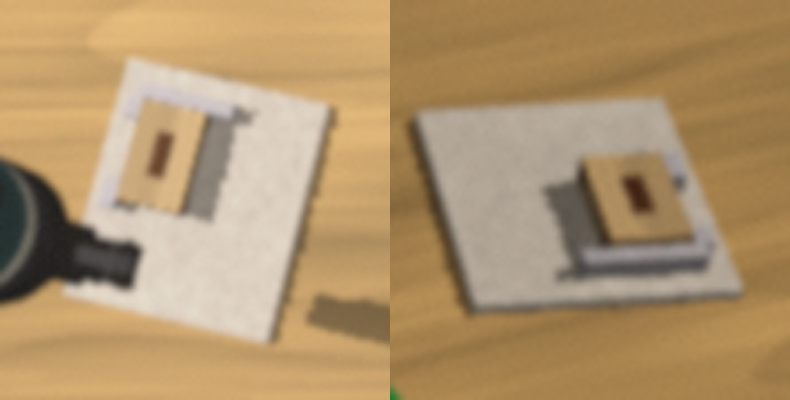

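```bash
python3 - <<'E'
from h import *
go(495,369.0,60,-13.76)
E
```

```text
move [76.4  6.9 81.7] roll 0.2 at [422.1 393.4 141.6] yaw -13.54 j7 -2.36
```

Request:
{"api": "apply_moves", "payload": {"series": [[[38, 3, 20, 0.2], [76.4, 7, 50, 0.2], [76.4, 7, 82, 0.2], [76.4, 7, 82, 0.2], [76.4, 7, 82, 0.2], [76.4, 7, 82, 0.2]]], "grip": 72}}

```text
time_s: 23.75
ee_pos: [495.4, 367.5, 59.7]
eef_rot: [-3.117, 0.379, -0.002]
force: [-0.6, 0.0, -0.4]
grip_width: 61.4
finger_force: 0.0
```

```bash
python3 - <<'E'
from h import *
info();go(495,369.0,8.5,-13.76)
E
```

```text
23.75 [495.4 367.5  59.7] -13.87 F [-0.6  0.  -0.4] grip 61.4 0.0 tilt [ 0.0012 -0.0022 -1.    ]
move [-0.9 -1.3 51.2] roll -0.1 at [495.4 367.5  59.7] yaw -13.87 j7 -2.22
```

Request:
{"api": "apply_moves", "payload": {"series": [[[0, -1.3, 20, 0], [0, -1.3, 40, 0], [0, -1.3, 48, 0], [0, -1.3, 51, 0], [0, -1.3, 51, 0], [0, -1.3, 51, 0]]]}}

```text
time_s: 24.35
ee_pos: [495.7, 368.1, 8.4]
eef_rot: [-3.117, 0.38, -0.002]
force: [0.2, -0.0, 0.4]
grip_width: 61.2
finger_force: 0.0
```

Request:
{"api": "apply_moves", "payload": {"series": [[[0, 0, 0, 0], [0, 0, 0, 0], [0, 0, 0, 0], [0, 0, 0, 0], [0, 0, 0, 0], [0, 0, 0, 0]]], "grip": 30, "newtons": 30}}

```text
time_s: 24.95
ee_pos: [495.7, 368.0, 8.3]
eef_rot: [-3.117, 0.381, -0.001]
force: [-0.5, -0.2, 6.2]
grip_width: 43.2
finger_force: 31.9
```

Request:
{"api": "apply_moves", "payload": {"series": [[[0, 0, -5, 0], [0, 0, -20, 0], [0, 0, -50, 0], [0, 0, -80, 0], [0, 0, -110, 0], [0, 0, -135, 0], [0, 0, -140, 0], [0, 0, -140, 0]]]}}

```text
time_s: 25.75
ee_pos: [495.5, 367.9, 148.6]
eef_rot: [-3.117, 0.38, -0.002]
force: [-0.1, -0.1, -0.5]
grip_width: 43.1
finger_force: 31.2
```

```bash
python3 - <<'E'
from h import *
info();go(461.7,-348.8,150,-9.25)
E
```

```text
25.75 [495.5 367.9 148.6] -13.91 F [-0.1 -0.1 -0.5] grip 43.1 31.2 tilt [ 0.0012 -0.002  -1.    ]
move [139.5 703.8  -2.6] roll -4.7 at [495.5 367.9 148.6] yaw -13.91 j7 -2.27
```

Request:
{"api": "apply_moves", "payload": {"series": [[[70, 352, 0, -2], [70, 352, 0, -2], [70, 352, 0, -2], [70, 352, 0, -2], [70, 352, 0, -2], [70, 352, 0, -2], [70, 352, 0, -2], [140, 704, 0, -4.7], [140, 704, 0, -4.7], [140, 704, 0, -4.7], [140, 704, 0, -4.7], [140, 704, 0, -4.7]]]}}

```text
time_s: 26.95
ee_pos: [465.7, -233.2, 145.9]
eef_rot: [-3.13, 0.252, 0.005]
force: [1.1, -0.1, -0.1]
grip_width: 43.3
finger_force: 31.2
```

```bash
python3 - <<'E'
from h import *
info();go(461.7,-348.8,90,-9.25)
E
```

```text
26.95 [ 465.7 -233.2  145.9] -9.22 F [ 1.1 -0.1 -0.1] grip 43.3 31.2 tilt [-3.e-03 -9.e-04 -1.e+00]
move [ 14.8 114.8  55.8] roll 0.0 at [ 465.7 -233.2  145.9] yaw -9.22 j7 -1.15
```

Request:
{"api": "apply_moves", "payload": {"series": [[[7, 45, 0, 0], [13, 85, 0, 0], [14, 95, 20, 0], [14, 95, 40, 0], [14, 95, 45, 0], [14, 95, 45, 0], [14, 95, 45, 0]]]}}

```text
time_s: 27.65
ee_pos: [465.9, -327.1, 102.2]
eef_rot: [-3.131, 0.251, 0.001]
force: [0.2, -1.1, 0.4]
grip_width: 43.5
finger_force: 31.2
```

```bash
python3 - <<'E'
from h import *
info();go(461.7,-348.8,80,-9.25)
E
```

```text
27.65 [ 465.9 -327.1  102.2] -9.16 F [ 0.2 -1.1  0.4] grip 43.5 31.2 tilt [-6.e-04 -5.e-04 -1.e+00]
move [-0.7 22.1 22.2] roll 0.1 at [ 465.9 -327.1  102.2] yaw -9.16 j7 -0.99
```

Request:
{"api": "apply_moves", "payload": {"series": [[[-0.7, 22, 12, 0], [-0.7, 22, 17, 0], [-0.7, 22, 17, 0], [-0.7, 22, 17, 0], [-0.7, 22, 17, 0]]]}}

```text
time_s: 28.15
ee_pos: [462.2, -348.5, 85.8]
eef_rot: [-3.131, 0.25, -0.001]
force: [1.0, -0.5, -1.7]
grip_width: 43.4
finger_force: 31.2
```

```bash
python3 - <<'E'
from h import *
s,q,R,w=here();info()
for n in("scene","top"):
    im,d=robot.get_image(n); cv2.imwrite(f"pics/{n}6.png",im[:,:,::-1]); np.save(n+"6.npy",d)
    c=(q[0],q[1],q[2]+8); print(n,pix(n,c))
ua,va=map(int,pix("top",(461,-349,60)));ub,vb=map(int,pix("scene",(461,-349,60)))
a=cv2.imread("pics/top6.png")[va-45:va+45,ua-45:ua+45];b=cv2.imread("pics/scene6.png")[vb-45:vb+45,ub-45:ub+45]
cv2.imwrite("pics/c6.png",np.hstack([cv2.resize(a,(400,400),interpolation=2),cv2.resize(b,(400,400),interpolation=2)])); print(ua,va,ub,vb)
E
```

```text
28.15 [ 462.2 -348.5   85.8] -9.14 F [ 1.  -0.5 -1.7] grip 43.4 31.2 tilt [ 7.e-04 -3.e-04 -1.e+00]
scene (np.float64(122.20285466688688), np.float64(235.4701709049603))
top (np.float64(477.3663191848411), np.float64(283.81837857023635))
473 286 126 247
```

View pics/c6.png

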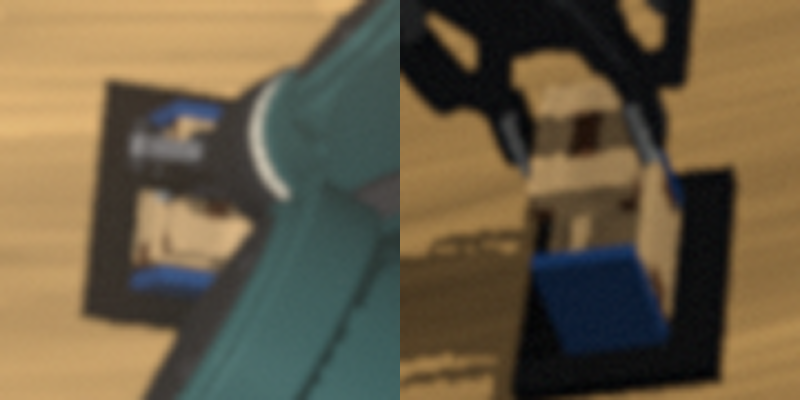

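```bash
python3 - <<'E'
from h import *
f=np.radians(-9.2); U=np.array([np.cos(f),np.sin(f)]);Vv=np.array([-np.sin(f),np.cos(f)]); C0=np.array([461.7,-348.8])
def show(n,k,lo,hi,cond):
    im=cv2.imread(f"pics/{n}{k}.png"); H,S,V=cv2.cvtColor(im,cv2.COLOR_BGR2HSV).astype(int).transpose(2,0,1)
    W=world(n,np.load(f"{n}{k}.npy")); r=W[...,:2]-C0; m=(abs(r[...,0])<70)&(abs(r[...,1])<60)&(W[...,2]>lo)&(W[...,2]<hi)&cond(H,S,V)
    a=r[m]@U; b=r[m]@Vv
    print(n,k,lo,m.sum(),"x",np.percentile(a,[1,99]).round(1),"y",np.percentile(b,[1,99]).round(1),"z",np.median(W[m][:,2]).round(1))
wood=lambda H,S,V:(H<30)&(V>100)
blue=lambda H,S,V:(H>100)&(S>120)
show("scene","6",97,107,wood); show("scene","0",66,76,blue); show("scene","0",49,57,wood); show("top","0",64,76,blue); show("top","0",47,57,wood); show("scene","6",66,76,blue)
E
```

```text
scene 6 97 332 x [-34.4  33.8] y [-19.   37.7] z 101.0
scene 0 66 142 x [-45.7  49. ] y [-23.4  18.4] z 69.2
scene 0 49 154 x [-37.9  29.9] y [-23.8  20.5] z 51.7
top 0 64 4 x [-43.5 -42.1] y [-0.6 15.6] z 68.4
top 0 47 208 x [-33.8  34.2] y [-22.5  22.4] z 51.4
scene 6 66 91 x [38.2 49.2] y [-23.2  18.4] z 69.1
```

Request:
{"api": "apply_moves", "payload": {"series": [[[0.6, 3, 3, 0], [0.6, 3, 12, 0], [0.6, 3, 20, 0], [0.6, 3, 26, 0], [0.6, 3, 29, 0], [0.6, 3, 30, 0], [0.6, 3, 30, 0]]]}}

```text
time_s: 28.95
ee_pos: [461.6, -352.4, 55.1]
eef_rot: [-3.131, 0.252, 0.0]
force: [0.2, 0.3, -0.4]
grip_width: 43.0
finger_force: 31.2
```

Request:
{"api": "apply_moves", "payload": {"series": [[[0, 0, 1, 0], [0, 0, 1.5, 0], [0, 0, 2, 0], [0, 0, 2, 0], [0, 0, 2, 0]]]}}

```text
time_s: 29.45
ee_pos: [461.9, -352.6, 54.3]
eef_rot: [3.131, -0.253, 0.001]
force: [-0.8, 0.2, 5.9]
grip_width: 43.6
finger_force: 31.9
```

```bash
python3 - <<'E'
from h import *
info();go(461.7,-348.8,54,-9.2)
E
```

```text
29.45 [ 461.9 -352.6   54.3] -9.23 F [-0.8  0.2  5.9] grip 43.6 31.9 tilt [ 8.e-04  1.e-04 -1.e+00]
move [-0.8 -3.7  0.3] roll -0.0 at [ 461.9 -352.6   54.3] yaw -9.23 j7 -0.94
```

Request:
{"api": "apply_moves", "payload": {"series": [[[0, 0, 0, 0], [0, 0, 0, 0], [0, 0, 0, 0], [0, 0, 0, 0], [0, 0, -10, 0], [0, 0, -40, 0], [0, 0, -80, 0], [0, -40, -110, 0], [0, -80, -120, 0], [0, -120, -120, 0], [0, -120, -120, 0], [0, -120, -120, 0]]], "grip": 70}}

```text
time_s: 30.65
ee_pos: [481.3, -232.8, 173.9]
eef_rot: [-3.132, 0.248, -0.001]
force: [-0.8, 0.3, 0.0]
grip_width: 59.9
finger_force: 0.0
```

```bash
cat > m.py <<'E'
from h import *
import sys
k=sys.argv[1]; info()
for n in("scene","top"):
    im,d=robot.get_image(n); cv2.imwrite(f"pics/{n}{k}.png",im[:,:,::-1]); np.save(f"{n}{k}.npy",d)
f=np.radians(-9.2); U=np.array([np.cos(f),np.sin(f)]);Vv=np.array([-np.sin(f),np.cos(f)]); C0=np.array([461.7,-348.8])
def show(n,k,lo,hi,cond):
    im=cv2.imread(f"pics/{n}{k}.png"); H,S,V=cv2.cvtColor(im,cv2.COLOR_BGR2HSV).astype(int).transpose(2,0,1)
    W=world(n,np.load(f"{n}{k}.npy")); r=W[...,:2]-C0; m=(abs(r[...,0])<70)&(abs(r[...,1])<60)&(W[...,2]>lo)&(W[...,2]<hi)&cond(H,S,V)
    if m.sum()<5: print("few"); return
    a=r[m]@U; b=r[m]@Vv
    R=cv2.minAreaRect(np.c_[a,b].astype(np.float32))
    print(n,k,lo,m.sum(),"x",np.percentile(a,[1,99]).round(1),"y",np.percentile(b,[1,99]).round(1),"z",np.median(W[m][:,2]).round(1),"ang",round(R[2],1))
wood=lambda H,S,V:(H<30)&(V>60)
blue=lambda H,S,V:(H>100)&(S>120)
show("scene",k,65,75,wood); show("scene",k,65,75,blue); show("top",k,65,75,wood)
ua,va=map(int,pix("top",(461,-349,60)));ub,vb=map(int,pix("scene",(461,-349,60)))
a=cv2.imread(f"pics/top{k}.png")[va-35:va+35,ua-35:ua+35];b=cv2.imread(f"pics/scene{k}.png")[vb-40:vb+40,ub-40:ub+40]
cv2.imwrite(f"pics/c{k}.png",np.hstack([cv2.resize(a,(400,400),interpolation=2),cv2.resize(b,(400,400),interpolation=2)]))
E
python3 m.py 7
```

```text
30.65 [ 481.3 -232.8  173.9] -9.05 F [-0.8  0.3  0. ] grip 59.9 0.0 tilt [ 7.e-04 -1.e-04 -1.e+00]
scene 7 65 545 x [-40.1  33.7] y [-22.7  21. ] z 69.4 ang 0.3
scene 7 65 134 x [-45.9  49.4] y [-23.4  19.2] z 69.1 ang 89.3
few
```

View pics/c7.png

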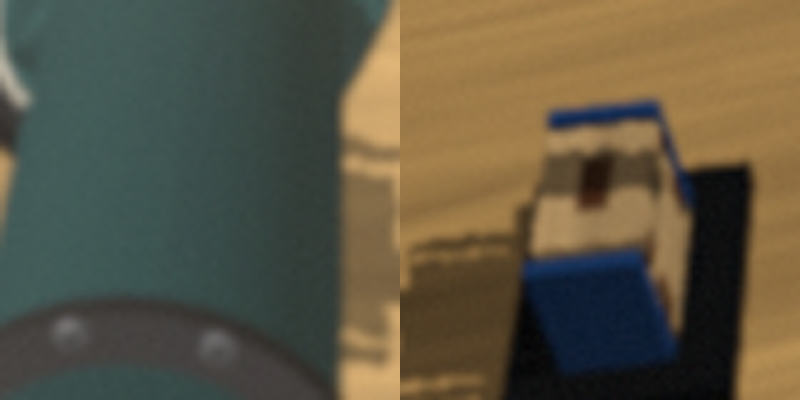

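Request:
{"api": "apply_moves", "payload": {"series": [[[0, -45, 0, 0], [0, -90, 0, 0], [0, -135, 0, 0], [0, -170, 0, 0], [0, -180, 0, 0], [0, -180, 0, 0]]]}}

```text
time_s: 31.35
ee_pos: [510.2, -56.0, 173.2]
eef_rot: [3.131, -0.25, 0.0]
force: [0.7, -0.7, 0.6]
grip_width: 59.5
finger_force: 0.0
```

```bash
python3 m.py 8; python3 - <<'E'
from h import *
import numpy as np
# colour-edge profile along cradle x axis, top view at z=70, 3 lines
im=cv2.imread("pics/top8.png"); f=np.radians(-9.2);U=np.array([np.cos(f),np.sin(f)]);V=np.array([-np.sin(f),np.cos(f)])
uv=[pix("top",(*(np.array([461.7,-348.8])+a*U),70)) for a in range(-55,56,2)]
px=cv2.remap(im,np.float32([[p[0] for p in uv]]),np.float32([[p[1] for p in uv]]),cv2.INTER_LINEAR)[0]
print([(a,int(p[0])-int(p[2])) for a,p in zip(range(-55,56,2),px)])
uv=[pix("top",(*(np.array([461.7,-348.8])+a*V+12*U),70)) for a in range(-40,41,2)]
px=cv2.remap(im,np.float32([[p[0] for p in uv]]),np.float32([[p[1] for p in uv]]),cv2.INTER_LINEAR)[0]
print([(a,int(p[2])) for a,p in zip(range(-40,41,2),px)])
E
```

```text
31.35 [510.2 -56.  173.2] -9.14 F [ 0.7 -0.7  0.6] grip 59.5 0.0 tilt [ 1.e-04  2.e-04 -1.e+00]
scene 8 65 513 x [-47.6  34.1] y [-22.5  21. ] z 69.3 ang 0.9
scene 8 65 126 x [-44.2  48.2] y [-23.1  19.2] z 69.0 ang 1.2
top 8 65 517 x [-33.8  32.6] y [-20.6  23.1] z 69.2 ang 1.0
[(-55, -15), (-53, -5), (-51, 4), (-49, 10), (-47, 16), (-45, 21), (-43, 24), (-41, 21), (-39, 6), (-37, -18), (-35, -36), (-33, -46), (-31, -50), (-29, -52), (-27, -51), (-25, -51), (-23, -51), (-21, -51), (-19, -51), (-17, -49), (-15, -49), (-13, -47), (-11, -44), (-9, -43), (-7, -44), (-5, -43), (-3, -44), (-1, -45), (1, -45), (3, -43), (5, -44), (7, -44), (9, -44), (11, -44), (13, -44), (15, -46), (17, -48), (19, -51), (21, -55), (23, -62), (25, -71), (27, -78), (29, -80), (31, -77), (33, -62), (35, -38), (37, -7), (39, 25), (41, 48), (43, 59), (45, 60), (47, 45), (49, 21), (51, -13), (53, -49), (55, -76)]
[(-40, 133), (-38, 133), (-36, 133), (-34, 131), (-32, 124), (-30, 111), (-28, 86), (-26, 72), (-24, 79), (-22, 101), (-20, 124), (-18, 138), (-16, 143), (-14, 143), (-12, 143), (-10, 141), (-8, 133), (-6, 117), (-4, 99), (-2, 88), (0, 86), (2, 89), (4, 98), (6, 110), (8, 122), (10, 130), (12, 133), (14, 134), (16, 133), (18, 132), (20, 126), (22, 117), (24, 110), (26, 112), (28, 126), (30, 153), (32, 169), (34, 161), (36, 131), (38, 91), (40, 65)]
```

View pics/c8.png

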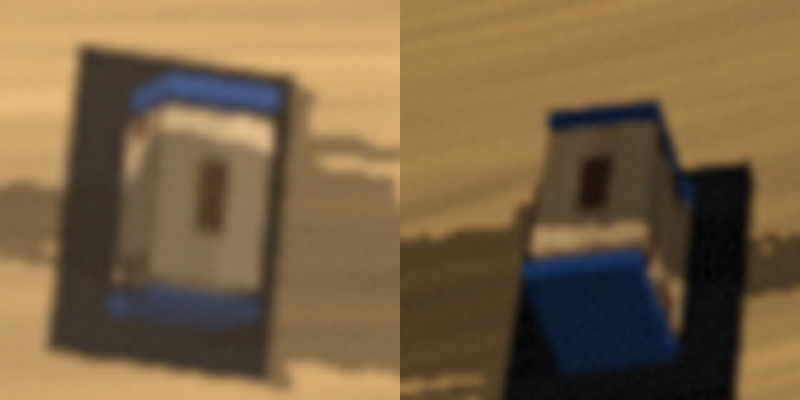

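```bash
python3 - <<'E'
from h import *
go(461.9,-352.6,100,-9.23)
E
```

```text
move [  1.  297.5  73.7] roll -0.2 at [509.6 -58.8 173.3] yaw -9.4 j7 -1.53
```

Request:
{"api": "apply_moves", "payload": {"series": [[[0, 45, 0, 0], [0, 95, 0, 0], [0, 140, 0, 0], [1, 190, 0, 0], [1, 235, 0, 0], [1, 275, 0, 0], [1, 297, 30, -0.2], [1, 297.5, 60, -0.2], [1, 297.5, 73.7, -0.2], [1, 297.5, 73.7, -0.2], [1, 297.5, 73.7, -0.2]]]}}

```text
time_s: 32.55
ee_pos: [462.9, -350.5, 100.0]
eef_rot: [3.132, -0.248, -0.0]
force: [0.1, -0.1, 0.5]
grip_width: 59.8
finger_force: 0.0
```

```bash
python3 - <<'E'
from h import *
info();go(461.9,-352.6,55,-9.23)
E
```

```text
32.55 [ 462.9 -350.5  100. ] -9.05 F [ 0.1 -0.1  0.5] grip 59.8 0.0 tilt [-0.e+00  1.e-04 -1.e+00]
move [-0.6  2.2 45. ] roll 0.2 at [ 462.9 -350.5  100. ] yaw -9.05 j7 -0.95
```

Request:
{"api": "apply_moves", "payload": {"series": [[[-0.5, 1.8, 20, 0.2], [-0.5, 1.8, 38, 0.2], [-0.5, 1.8, 45, 0.2], [-0.5, 1.8, 45, 0.2], [-0.5, 1.8, 45, 0.2]]]}}

```text
time_s: 33.05
ee_pos: [463.0, -352.1, 55.6]
eef_rot: [3.131, -0.252, 0.002]
force: [0.1, -0.5, 0.6]
grip_width: 60.1
finger_force: 0.0
```

Request:
{"api": "apply_moves", "payload": {"series": [[[0, 0, 0, 0], [0, 0, 0, 0], [0, 0, 0, 0], [0, 0, 0, 0], [0, 0, 0, 0], [0, 0, 0, 0]]], "grip": 30}}

```text
time_s: 33.65
ee_pos: [463.1, -352.3, 55.9]
eef_rot: [3.131, -0.252, 0.003]
force: [-0.2, 0.1, 6.2]
grip_width: 43.2
finger_force: 31.3
```

Request:
{"api": "apply_moves", "payload": {"series": [[[0, 0, -2, 0], [0, 0, -4, 0], [0, 0, -4, 0], [0, 0, -4, 0]]]}}

```text
time_s: 34.05
ee_pos: [462.2, -351.8, 58.5]
eef_rot: [-3.131, 0.253, 0.0]
force: [0.1, -0.9, 0.4]
grip_width: 43.2
finger_force: 30.6
```

```bash
python3 - <<'E'
from h import *
info();go(462.9,-353.9,55,-9.23)
E
```

```text
34.05 [ 462.2 -351.8   58.5] -9.22 F [ 0.1 -0.9  0.4] grip 43.2 30.6 tilt [-3.e-04 -0.e+00 -1.e+00]
move [1.1 2.  3.5] roll 0.0 at [ 462.2 -351.8   58.5] yaw -9.22 j7 -0.93
```

Request:
{"api": "apply_moves", "payload": {"series": [[[0.6, 1, 0, 0], [1.2, 1.7, 0, 0], [1.2, 1.7, 1, 0], [1.2, 1.7, 2.5, 0], [1.2, 1.7, 4, 0], [1.2, 1.7, 5, 0], [1.2, 1.7, 5, 0]]]}}

```text
time_s: 34.75
ee_pos: [463.2, -353.8, 55.8]
eef_rot: [-3.131, 0.253, -0.001]
force: [-3.8, 3.1, 17.6]
grip_width: 43.5
finger_force: 32.6
```

Request:
{"api": "apply_moves", "payload": {"series": [[[0, 0, 0, 0], [0, 0, 0, 0], [0, 0, 0, 0], [0, 0, 0, 0], [0, 0, -10, 0], [0, 0, -45, 0], [0, 0, -80, 0], [0, -40, -100, 0], [0, -85, -120, 0], [0, -130, -120, 0], [0, -175, -120, 0], [0, -220, -120, 0]]], "grip": 70}}

```text
time_s: 35.95
ee_pos: [498.7, -134.9, 174.5]
eef_rot: [-3.131, 0.253, -0.002]
force: [0.5, 1.1, -0.6]
grip_width: 59.9
finger_force: 0.0
```

Request:
{"api": "apply_moves", "payload": {"series": [[[0, -45, 0, 0], [0, -90, 0, 0], [0, -90, 0, 0], [0, -90, 0, 0]]], "grip": 0}}

```text
time_s: 36.35
ee_pos: [513.1, -46.1, 174.0]
eef_rot: [-3.132, 0.246, -0.001]
force: [0.2, -0.7, 0.5]
grip_width: 1.7
finger_force: 0.0
```

```bash
python3 m.py 9
```

```text
36.35 [513.1 -46.1 174. ] -9.0 F [ 0.2 -0.7  0.5] grip 1.7 0.0 tilt [ 3.e-04 -3.e-04 -1.e+00]
scene 9 65 516 x [-47.1  34. ] y [-23.5  20.1] z 69.3 ang 89.8
scene 9 65 133 x [-45.7  48.3] y [-23.9  19.4] z 68.7 ang 1.2
top 9 65 530 x [-33.6  33.3] y [-22.1  22.4] z 69.1 ang 0.1
```

```bash
python3 - <<'E'
from h import *
go(463.0,-353.6,80,-9.23)
E
```

```text
move [3.000e-01 3.086e+02 9.410e+01] roll -0.1 at [512.6 -49.  173.9] yaw -9.31 j7 -1.53
```

Request:
{"api": "apply_moves", "payload": {"series": [[[0, 45, 0, 0], [0, 95, 0, 0], [0, 140, 0, 0], [0, 190, 0, 0], [0, 235, 0, 0], [0, 280, 0, 0], [0, 305, 20, 0], [0, 308, 50, 0], [0, 308, 75, 0], [0, 308, 88, 0], [0, 308, 94, 0], [0, 308, 94, 0]]]}}

```text
time_s: 37.65
ee_pos: [462.9, -352.1, 79.3]
eef_rot: [-3.131, 0.254, 0.001]
force: [0.6, -0.0, 0.4]
grip_width: 0.2
finger_force: 0.0
```

Request:
{"api": "apply_moves", "payload": {"series": [[[0, 0, 3, 0], [0, 0, 6, 0], [0, 0, 8, 0], [0, 0, 9, 0], [0, 0, 9.5, 0], [0, 0, 9.5, 0], [0, 0, 9.5, 0]]]}}

```text
time_s: 38.35
ee_pos: [463.6, -351.8, 70.2]
eef_rot: [3.131, -0.252, 0.0]
force: [-0.4, -0.2, 0.5]
grip_width: 0.2
finger_force: 0.1
```

```bash
python3 - <<'E'
from h import *
info()
E
```

```text
38.35 [ 463.6 -351.8   70.2] -9.22 F [-0.4 -0.2  0.5] grip 0.2 0.1 tilt [ 1.e-04  1.e-04 -1.e+00]
```

Just touching; press in small steps.

Request:
{"api": "apply_moves", "payload": {"series": [[[0, 0, 0.8, 0], [0, 0, 1.6, 0], [0, 0, 2.2, 0], [0, 0, 2.2, 0], [0, 0, 2.2, 0]]]}}

```text
time_s: 38.85
ee_pos: [463.6, -351.8, 70.1]
eef_rot: [-3.131, 0.253, -0.001]
force: [-3.3, 2.6, 16.4]
grip_width: -0.2
finger_force: 8.3
```

Request:
{"api": "apply_moves", "payload": {"series": [[[0, 0, -0.8, 0], [0, 0, -0.8, 0]]]}}

```text
time_s: 39.05
ee_pos: [463.6, -351.8, 70.1]
eef_rot: [-3.131, 0.253, -0.001]
force: [-1.9, 0.5, 10.6]
grip_width: 0.1
finger_force: 5.3
```

Request:
{"api": "apply_moves", "payload": {"series": [[[0, 0, 0, 0], [0, 0, 0, 0], [0, 0, 0, 0], [0, 0, 0, 0], [0, 0, 0, 0], [0, 0, 0, 0], [0, 0, 0, 0], [0, 0, 0, 0], [0, 0, 0, 0]]]}}

```text
time_s: 39.95
ee_pos: [463.6, -351.8, 70.1]
eef_rot: [-3.131, 0.253, -0.001]
force: [-2.6, 2.1, 11.7]
grip_width: -0.0
finger_force: 5.4
```

Request:
{"api": "apply_moves", "payload": {"series": [[[0, 0, -2, 0], [0, 0, -10, 0], [0, 0, -45, 0], [0, 0, -90, 0], [0, -45, -100, 0], [0, -90, -100, 0], [0, -135, -100, 0], [0, -180, -100, 0], [0, -225, -100, 0], [0, -270, -100, 0], [0, -300, -100, 0], [0, -300, -100, 0]]]}}

```text
time_s: 41.15
ee_pos: [512.6, -49.7, 168.8]
eef_rot: [-3.13, 0.238, -0.0]
force: [-0.5, 0.5, -0.3]
grip_width: 0.1
finger_force: 0.0
```

```bash
python3 m.py 10
```

```text
41.15 [512.6 -49.7 168.8] -8.68 F [-0.5  0.5 -0.3] grip 0.1 0.0 tilt [ 0.     -0.0027 -1.    ]
scene 10 65 513 x [-46.6  34. ] y [-23.4  20. ] z 69.4 ang 88.6
scene 10 65 131 x [-46.   49.2] y [-22.8  18.6] z 68.8 ang 89.8
top 10 65 516 x [-33.5  33.2] y [-21.5  21.6] z 69.3 ang 0.1
```

The lid is still centred on the rim, within about half a millimetre. Handing in.

```bash
python3 -c "
from rig import robot
print(robot.close_job())"
```

```text
the job is handed in; nothing more can be done
None
```

The job is done and handed in at about 41 s: the parts box stands on the mat, and the lid was slid home in the corner and let go, then laid on the cradle box (centred to about 0.5 mm by camera) and pressed at 10–12 N for about 1 s, after a brief 16 N peak.

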